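Turn the lens brush bristles-up in its slanted stand

TASK

One of the two lens-dusting brushes in the slanted wooden stand was put away bristles-down, so its plain black handle sticks out instead of its bristles. Pull it out of its slot, reverse it end for end, and slide it fully back into the same slot handle-down, so that its bristles stick out. Leave the other brush, which already stands the right way, where it is.

Things in the scene. Friction and masses are not known exactly. Their poses are not given: they have to be found in the camera images.
- brush: Wrongly stored brush: rigid rod 200 mm long, 20 mm diameter all along, 40-85 g; black handle 135 mm, aluminium ferrule 22, tan bristles 43. Origin: mid length, on the axis; z to the bristle tip (z=+100 mm; handle end -100). Starts bristles-down on the floor of either outer slot, sagging to 28 degrees above level; mid length 40 mm outside the mouth: grip it there, gripper tilted square to it.
- rack: Block of a fixed dark wood stand: 3 square slots side by side, 32 x 32 mm inside, 60 deep, walls 5. Origin: floor centre of the middle (empty) slot, 26 mm above the table. z: along the slots, out of the mouths (z=60 mm), 40 degrees above level, roughly to the robot's left; y: level, across the slots (centres y=-45, 0, 45); x: to their lower side. A brush fully home has its mid length at z=100 mm.
- other_brush: Identical brush already stored right, bristles out, in the other outer slot, 90 mm beside the wrong one and parallel to it; leave it alone. Origin at mid length, z to the bristle tip. Its upper end is 140 mm out from the slot mouth, up to 0.14 m above the table: lift the wrong brush above it before turning.
Mind the look-alikes: they are no part of the job. Leave any blue or turquoise look-alike of the part that bears rack alone.

How it is judged:
On the way:
1. the wrong-way brush is drawn out of its slot (distance of brush from where it was at the start of the episode above 0.055 m), for 0.1 s.
At the end, for the whole second after the job is handed in: The brush is back in the slot it came from, bristles out (bristle end upward, axis within 23 degrees of the slot's), mid length at most 118 mm from the slot floor and within 35 mm of its start, at rest; the other brush is within 20 mm of its start (angle between brush's own z axis and vertical below 1.35 rad and angle between the z axis of brush and the z axis of rack, either way round below 0.4 rad and z of brush in the frame of rack below 0.118 m and distance of brush from where it was at the start of the episode below 0.035 m and linear speed of brush below 0.03 m/s and distance of other_brush from where it was at the start of the episode below 0.02 m); the robot touches nothing.
It fails at once if the other brush is pushed or pulled out of place (more than 30 mm) (distance of other_brush from where it was at the start of the episode above 0.03 m).
It also fails if it takes over 48 s, if anything falls off the work surface, if the arm or the gripper's body presses on something with over 40 N, if the wrist force passes 120 N, or if a joint passes its speed limit or range.

ROBOT

A 6-joint arm with a two-finger parallel gripper is mounted at the origin on the work surface. World frame = base frame: x ahead of the robot, y to its left, z up, the work surface at z = 0. Lengths are in m, angles in rad, forces in N, time in s.
With the tool pointing down it reaches from about 0.4 to 0.825 m from the base axis. Payload 7 kg.
Tool frame: the origin (TCP) lies on the centre line of the jaws, within the pads' length; the fingertips stand 22 mm ahead of it and the grasp point (between the pads) lies 3 mm ahead of it; z points along the fingers, y is the direction in which the jaws open and shut (so a half turn about z gives the same grasp; the last joint's range is limited). The gripper opens to 88 mm and grips with 3 to 60 N. Pads are 19 mm wide; open, the fingers measure 130 mm over their backs; the gripper's body (78 mm by 193 mm) begins 47 mm behind the grasp point.
Start: joints at [-0.992, 0.359, 0.012, 0, -1.224, -0.288], TCP at [0.194, -0.647, 0.249] pointing down, gripper open.
Joint ranges: [-3.07, 3.07], [-1.43, 2.12], [-1.02, 1.25], [-3.03, 1.67], [-3.05, -0], [-3.03, 3.03]. Speed limits (rad/s): [2.39, 2.39, 3.01, 3.14, 3.14, 3.14].

INTERFACE

Orientations are given as [roll, pitch, yaw] about the fixed x, y, z axes, in that order (R = Rz(yaw) Ry(pitch) Rx(roll)).
In Python, from station import arm gives the robot as it stands. The module is installed in compiled form; this text tells all that it offers.
- The arm moves only by the tool arm_command, never from a script. Its argument "motion" is a list of rows, each a list of 3 entries, a list of its own where there are three numbers: the shift along the tool's x, y, z in mm, then the turn, a rotation vector about the tool's x, y, z in degrees, then the opening, from 0 (shut) to 1 (fully open). In form: [[[tx, ty, tz], [wx, wy, wz], grip], ...]. A call has 1 to 20 rows; each row shifts and turns the commanded pose from where the row before left it, along the tool's axes as they then stand; what a row does not reach is not made up. A row lasts 1/12 s, in which the tool goes at most 41.7 mm and 7.16 degrees, less where a joint would pass 70% of its speed; a pose out of reach is approached as far as the arm can. A call is refused whole if a number of a shift passes 41.7 or a number of a turn 7.16, either way. A call with a gripper value outside its range is refused whole. The fingers move at their own pace and stop on an object; "newtons" is the grip in N (left out, the last holds). Time passes only in rows, so rows that do not move let the fingers close. It gives the time, the measured TCP pose, the force and the opening at its end, in the units of the state.
- arm.get_state(): the state, without advancing time (a new reading comes with each control period).
- arm.grab_frame(name): name is "side" or "top"; returns the picture (400x640x3 uint8, red, green, blue); there is no depth.
- arm.camera_info(name): a dict with "fov_y" (degrees; the focal length in pixels is half the picture's height over the tangent of half this angle, whatever the lens; pixels are square), "cx", "cy" (the principal point, pixels), "view" (4x4, takes a point from world to camera coordinates). Camera axes: x right, y down, z forward; pixel columns grow to the right and rows downward; lengths in m; the calibration is good to about 2 mm. A picture is of the moment at which its call begins. camera_info takes no time and is no camera call.
- arm.job_done(): hands the job in, once; it reports no verdict.
The state is a dict: "t": time; "q": joint angles; "qd": joint speeds; "joint_efforts": joint torques, N m; "eef_pos": TCP position; "ee_rot": TCP orientation; "force": force on the tool from outside, world axes, zero at the start; "moment": the same for the moment, N m; "width": finger opening in m.
Only numpy, scipy, OpenCV 4.12 (cv2) and the standard library are available. Lean on these libraries where they do the work, as an engineer would, in place of code of your own. Each camera call takes 0.05 s, during which the arm holds its last target. There are 200 camera calls.

## Working session

There is one attempt and no reset: what is moved stays moved. The work goes in short steps, Python scripts to look and compute and a tool call to move; the robot and the scene stay as the last step left them, time stands still between calls to the robot, and variables do not carry over. Pictures are saved under pics/ and viewed, on a budget of 10 in all, crops included, one or two more only if the job needs it, and the job is handed in when it is done.

Besides the shell and the picture viewer there is one more tool, called after ">>>" in YAML: its name, and indented under it one key for each argument. arm_command: Moves the arm, as the interface text tells. Its arguments: {"type":"object","properties":{"motion":{"type":"array","items":{"type":"array"}},"newtons":{"type":"number"}},"required":["motion"]}

```bash
mkdir -p pics; python3 - <<'E'
from station import arm
import cv2,numpy as np
np.set_printoptions(precision=4,suppress=True)
s=arm.get_state();print(s)
for n in("side","top"):
    f=arm.grab_frame(n);cv2.imwrite(f"pics/{n}0.png",f[:,:,::-1]);print(n,arm.camera_info(n))
E
```

```text
{'t': 0.0, 'q': array([-0.9919,  0.3594,  0.0111, -0.0003, -1.2241, -0.2881]), 'qd': array([-0.0004,  0.    ,  0.001 ,  0.0019, -0.0013,  0.0009]), 'joint_efforts': array([ -0.0001, -58.2721,  29.3052,   6.9971,   0.007 ,  -0.0002]), 'eef_pos': array([ 0.1934, -0.6463,  0.2476]), 'ee_rot': array([ 3.14  , -0.0001, -2.851 ]), 'force': array([-0.6088, -0.7296, -0.9914]), 'moment': array([-0.0235, -0.0507,  0.0001]), 'width': 0.08786049824789698}
side {'fov_y': 55.32150726408825, 'cx': 315.51385865447475, 'cy': 204.99343242273488, 'view': array([[ 0.8191, -0.5736,  0.0065, -0.315 ],
       [-0.3015, -0.4401, -0.8458,  0.1741],
       [ 0.488 ,  0.6908, -0.5335,  0.8368],
       [ 0.    ,  0.    ,  0.    ,  1.    ]])}
top {'fov_y': 43.763226928097176, 'cx': 314.0649349815668, 'cy': 199.5622477210145, 'view': array([[-0.0139, -0.9999,  0.0009,  0.0051],
       [-0.995 ,  0.0138, -0.0987,  0.4224],
       [ 0.0986, -0.0023, -0.9951,  1.1397],
       [ 0.    ,  0.    ,  0.    ,  1.    ]])}
```

View pics/side0.png

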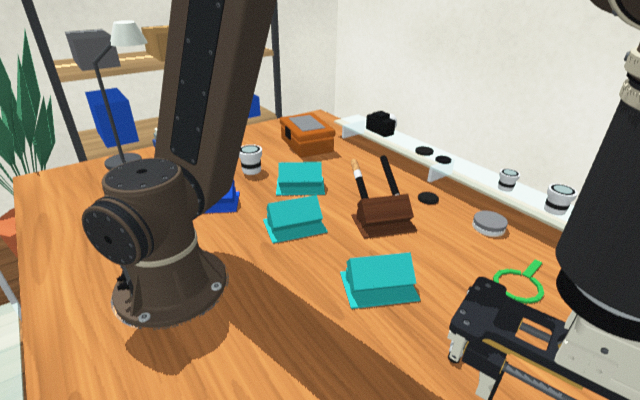

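View pics/top0.png

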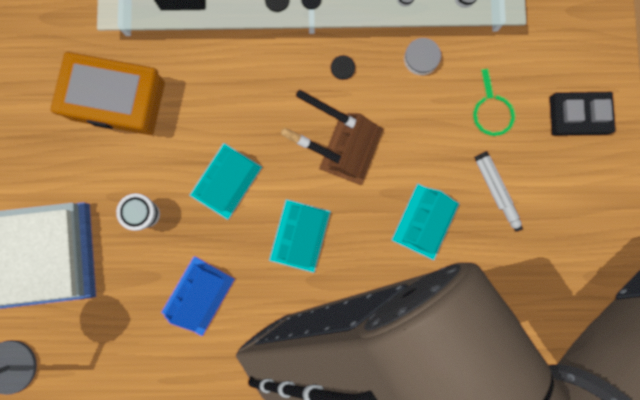

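The side view shows the brown rack at about (385,214), with the black handle of the wrong brush ending at (384,157) and the other brush's bristles at (354,162). In the top view, the wrong brush runs from (298,93) to (352,122), the other from (285,132) to (337,158), and the rack is centred at about (352,148).

```bash
python3 - <<'E'
import cv2,numpy as np
a=cv2.imread('pics/top0.png')[80:190,270:390];b=cv2.imread('pics/side0.png')[145:240,340:420]
a=cv2.resize(a,None,fx=3.4,fy=3.4,interpolation=cv2.INTER_CUBIC);b=cv2.resize(b,None,fx=4.8,fy=4.8,interpolation=cv2.INTER_CUBIC)
h=max(a.shape[0],b.shape[0]);p=lambda i:cv2.copyMakeBorder(i,0,h-i.shape[0],0,0,0)
cv2.imwrite('pics/c0.png',np.hstack([p(a),p(b)]));print(a.shape,b.shape)
E
```

```text
(374, 408, 3) (456, 384, 3)
```

View pics/c0.png

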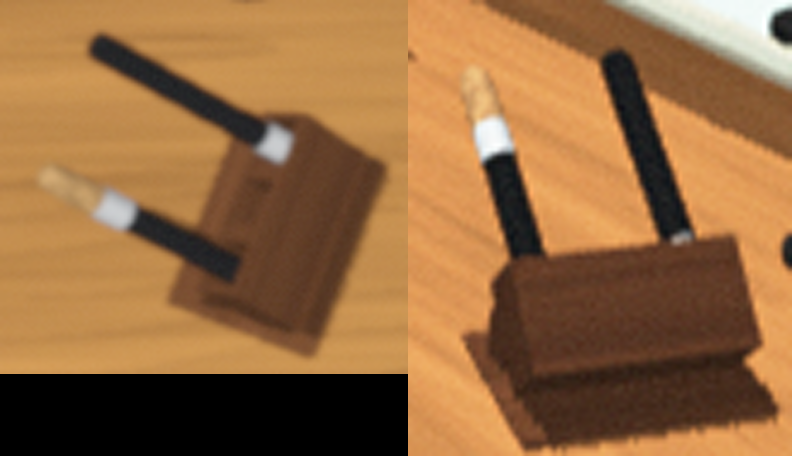

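The left crop (top view) shows the wrong handle end at (95,43) and its ferrule edge at (262,140). The other bristle tip is at (42,175), with ferrule edges at (100,204) and (131,217). In the right crop (side view) the same points are at (613,53), (679,235), (471,70), (487,120) and (497,158).

```bash
cat > h.py <<'E'
from station import arm
import numpy as np
np.set_printoptions(precision=4,suppress=True)
def cam(n):
    c=arm.camera_info(n);f=200/np.tan(np.radians(c['fov_y']/2))
    return np.array([[f,0,c['cx']],[0,f,c['cy']],[0,0,1]]),np.array(c['view'])
def ray(n,p):
    K,V=cam(n);d=V[:3,:3].T@np.linalg.inv(K)@[p[0],p[1],1];return -V[:3,:3].T@V[:3,3],d/np.linalg.norm(d)
def tri(pt,ps):
    (a,u),(b,v)=ray('top',pt),ray('side',ps)
    s=np.linalg.lstsq(np.c_[u,-v],b-a,rcond=None)[0];P,Q=a+s[0]*u,b+s[1]*v
    return (P+Q)/2,np.linalg.norm(P-Q)
def proj(n,X):
    K,V=cam(n);x=K@(V[:3,:3]@X+V[:3,3]);return x[:2]/x[2]
E
python3 - <<'E'
from h import *
T=lambda x,y:((x+.5)/3.4-.5+270,(y+.5)/3.4-.5+80)
S=lambda x,y:((x-408+.5)/4.8-.5+340,(y+.5)/4.8-.5+145)
pts=dict(wend=(T(95,43),S(613,53)),wfer=(T(262,140),S(679,235)),otip=(T(42,175),S(471,70)),ob=(T(100,204),S(487,120)),oh=(T(131,217),S(497,158)))
R={}
for k,(a,b) in pts.items():
    R[k],g=tri(a,b);print(k,R[k],'gap mm',g*1e3)
for a,b in(('wfer','wend'),('oh','otip')):
    d=R[b]-R[a];L=np.linalg.norm(d);print(a,b,L,'elev',np.degrees(np.arcsin(d[2]/L)),'az',np.degrees(np.arctan2(d[1],d[0])))
d=R['wend']-R['otip'];print(d,np.linalg.norm(d),'az',np.degrees(np.arctan2(d[1],d[0])))
# rack visible corners: top face footprint corners on table z~0 (base plate)
E
```

```text
wend [0.644  0.0326 0.1285] gap mm 2.4140500168048433
wfer [ 0.5963 -0.0775  0.0702] gap mm 1.0911548207868946
otip [0.5603 0.0665 0.1261] gap mm 0.8108204686810029
ob [0.5439 0.0306 0.1127] gap mm 1.3939824091892807
oh [0.5376 0.0116 0.0982] gap mm 3.073237486765265
wfer wend 0.13336891958877928 elev 25.91359127077277 az 66.55175155249769
oh otip 0.0656769237384774 elev 25.164228965163417 az 67.58708676717599
[ 0.0837 -0.0339  0.0024] 0.0903669250122144 az -22.066637788716296
```

Checks agree: handle length comes out at 133 mm (135 nominal), brush spacing at 90.4 mm (90 nominal), elevation at about 26° and azimuth at about 67.5°. I'll plan the hover pose next.

```bash
cat >> h.py <<'E'
from scipy.spatial.transform import Rotation as Ro
AZ=np.radians(67.6);H=np.array([np.cos(AZ),np.sin(AZ),0]);Z=np.array([0,0,1.])
MID=np.array([.609,-.049,.081]);SLOT=MID-.0858*H;SLOT[2]=.026
def axes(e):
    e=np.radians(e);return np.cos(e)*H+np.sin(e)*Z,-np.sin(e)*H+np.cos(e)*Z  # u,n
def rot(e,flip=False):
    u,n=axes(e);x=u if flip else -u;return np.c_[x,np.cross(-n,x),-n]
def cur():
    s=arm.get_state();return np.array(s['eef_pos']),Ro.from_euler('xyz',s['ee_rot']).as_matrix()
def plan(P,R,N):
    p,r=cur();w=Ro.from_matrix(r.T@R).as_rotvec()/N;k=Ro.from_rotvec(w).as_matrix()
    M=sum(np.linalg.matrix_power(k,i) for i in range(N));t=np.linalg.solve(M,r.T@(P-p))
    path=[];q,c=p,r
    for i in range(N): q=q+c@t;c=c@k;path.append(q)
    print('shift mm',np.round(t*1e3,1),'turn deg',np.round(np.degrees(w),2),'N',N);print('path',np.round(path[::max(1,N//5)],3).tolist(),path[-1])
E
python3 - <<'E'
from h import *
u,n=axes(28);print('slot',SLOT)
plan(MID+.12*n,rot(28),36)
plan(MID+.25*n,rot(28),36)
E
```

```text
slot [ 0.5763 -0.1283  0.026 ]
shift mm [-18.    4.1   6.3] turn deg [-0.34 -0.72 -1.39] N 36
path [[0.21, -0.637, 0.241], [0.317, -0.561, 0.205], [0.412, -0.466, 0.181], [0.491, -0.355, 0.171], [0.55, -0.232, 0.173], [0.588, -0.101, 0.187]] [ 0.5875 -0.1011  0.187 ]
shift mm [-17.3   3.6   2.8] turn deg [-0.34 -0.72 -1.39] N 36
path [[0.209, -0.638, 0.245], [0.312, -0.568, 0.232], [0.402, -0.482, 0.232], [0.476, -0.382, 0.244], [0.531, -0.273, 0.268], [0.564, -0.158, 0.302]] [ 0.5643 -0.1575  0.3017]
```

>>> arm_command:
  motion:
    - [[-17.3, 3.6, 2.8], [-0.34, -0.72, -1.39], 1]
    - [[-17.3, 3.6, 2.8], [-0.34, -0.72, -1.39], 1]
    - [[-17.3, 3.6, 2.8], [-0.34, -0.72, -1.39], 1]
    - [[-17.3, 3.6, 2.8], [-0.34, -0.72, -1.39], 1]
    - [[-17.3, 3.6, 2.8], [-0.34, -0.72, -1.39], 1]
    - [[-17.3, 3.6, 2.8], [-0.34, -0.72, -1.39], 1]
    - [[-17.3, 3.6, 2.8], [-0.34, -0.72, -1.39], 1]
    - [[-17.3, 3.6, 2.8], [-0.34, -0.72, -1.39], 1]
    - [[-17.3, 3.6, 2.8], [-0.34, -0.72, -1.39], 1]
    - [[-17.3, 3.6, 2.8], [-0.34, -0.72, -1.39], 1]
    - [[-17.3, 3.6, 2.8], [-0.34, -0.72, -1.39], 1]
    - [[-17.3, 3.6, 2.8], [-0.34, -0.72, -1.39], 1]
    - [[-17.3, 3.6, 2.8], [-0.34, -0.72, -1.39], 1]
    - [[-17.3, 3.6, 2.8], [-0.34, -0.72, -1.39], 1]
    - [[-17.3, 3.6, 2.8], [-0.34, -0.72, -1.39], 1]
    - [[-17.3, 3.6, 2.8], [-0.34, -0.72, -1.39], 1]
    - [[-17.3, 3.6, 2.8], [-0.34, -0.72, -1.39], 1]
    - [[-17.3, 3.6, 2.8], [-0.34, -0.72, -1.39], 1]

```text
t: 1.6
eef_pos: [0.4373, -0.4391, 0.2358]
ee_rot: [3.086, 0.243, -2.416]
force: [0.6, -0.2, 0.4]
width: 0.0878
```

>>> arm_command:
  motion:
    - [[-17.3, 3.6, 2.8], [-0.34, -0.72, -1.39], 1]
    - [[-17.3, 3.6, 2.8], [-0.34, -0.72, -1.39], 1]
    - [[-17.3, 3.6, 2.8], [-0.34, -0.72, -1.39], 1]
    - [[-17.3, 3.6, 2.8], [-0.34, -0.72, -1.39], 1]
    - [[-17.3, 3.6, 2.8], [-0.34, -0.72, -1.39], 1]
    - [[-17.3, 3.6, 2.8], [-0.34, -0.72, -1.39], 1]
    - [[-17.3, 3.6, 2.8], [-0.34, -0.72, -1.39], 1]
    - [[-17.3, 3.6, 2.8], [-0.34, -0.72, -1.39], 1]
    - [[-17.3, 3.6, 2.8], [-0.34, -0.72, -1.39], 1]
    - [[-17.3, 3.6, 2.8], [-0.34, -0.72, -1.39], 1]
    - [[-17.3, 3.6, 2.8], [-0.34, -0.72, -1.39], 1]
    - [[-17.3, 3.6, 2.8], [-0.34, -0.72, -1.39], 1]
    - [[-17.3, 3.6, 2.8], [-0.34, -0.72, -1.39], 1]
    - [[-17.3, 3.6, 2.8], [-0.34, -0.72, -1.39], 1]
    - [[-17.3, 3.6, 2.8], [-0.34, -0.72, -1.39], 1]
    - [[-17.3, 3.6, 2.8], [-0.34, -0.72, -1.39], 1]
    - [[-17.3, 3.6, 2.8], [-0.34, -0.72, -1.39], 1]
    - [[-17.3, 3.6, 2.8], [-0.34, -0.72, -1.39], 1]
    - [[0, 0, 0], [0, 0, 0], 1]

```text
t: 3.18
eef_pos: [0.5654, -0.1532, 0.3015]
ee_rot: [-3.137, 0.486, -1.954]
force: [-0.0, -0.0, 0.3]
width: 0.0879
```

```bash
python3 - <<'E'
from h import *
s=arm.get_state();print(s['t'],s['q'],s['eef_pos'],s['force'])
u,n=axes(28);plan(MID+.05*n,rot(28),16);plan(MID+.003*n,rot(28),20)
E
```

```text
3.1833 [-0.258   0.206   0.0286 -0.4945 -1.3509 -0.0266] [ 0.5654 -0.1532  0.3015] [-0.0308 -0.0273  0.3057]
shift mm [ 0.2 -0.  12.4] turn deg [-0.   -0.01  0.03] N 16
path [[0.568, -0.148, 0.29], [0.574, -0.133, 0.257], [0.581, -0.117, 0.224], [0.587, -0.102, 0.191], [0.594, -0.086, 0.158], [0.6, -0.071, 0.125]] [ 0.6001 -0.0707  0.1251]
shift mm [ 0.2 -0.  12.2] turn deg [-0.   -0.01  0.02] N 20
path [[0.568, -0.148, 0.291], [0.576, -0.128, 0.247], [0.585, -0.107, 0.203], [0.593, -0.086, 0.16], [0.602, -0.066, 0.116]] [ 0.6085 -0.0503  0.0836]
```

>>> arm_command:
  motion:
    - [[0.2, 0, 14], [0, 0, 0], 1]
    - [[0.2, 0, 14], [0, 0, 0], 1]
    - [[0.2, 0, 14], [0, 0, 0], 1]
    - [[0.2, 0, 14], [0, 0, 0], 1]
    - [[0.2, 0, 14], [0, 0, 0], 1]
    - [[0.2, 0, 14], [0, 0, 0], 1]
    - [[0.2, 0, 14], [0, 0, 0], 1]
    - [[0.2, 0, 14], [0, 0, 0], 1]
    - [[0.2, 0, 14], [0, 0, 0], 1]
    - [[0.2, 0, 14], [0, 0, 0], 1]
    - [[0.2, 0, 14], [0, 0, 0], 1]
    - [[0.2, 0, 14], [0, 0, 0], 1]
    - [[0.2, 0, 14], [0, 0, 0], 1]
    - [[0.2, 0, 14], [0, 0, 0], 1]
    - [[0, 0, 0], [0, 0, 0], 1]

```text
t: 4.43
eef_pos: [0.5976, -0.0726, 0.1223]
ee_rot: [3.139, 0.484, -1.961]
force: [-0.9, 0.1, -0.6]
width: 0.0876
```

```bash
python3 - <<'E'
from h import *
import cv2
s=arm.get_state();print(s['t'],s['q'],s['eef_pos'],s['force'])
u,n=axes(28);plan(MID+.003*n,rot(28),6)
a=arm.grab_frame('top')[60:210,220:420,::-1];b=arm.grab_frame('side')[110:260,300:460,::-1]
cv2.imwrite('pics/c1.png',np.hstack([cv2.resize(i,None,fx=2.2,fy=2.2,interpolation=cv2.INTER_CUBIC) for i in(a,b)]))
E
```

```text
4.4333 [-0.1181  0.3591 -0.1734 -0.57   -0.9823  0.038 ] [ 0.5976 -0.0726  0.1223] [-0.8654  0.0607 -0.5605]
shift mm [-0.6 -0.3  7.6] turn deg [ 0.03 -0.05  0.01] N 6
path [[0.599, -0.069, 0.116], [0.601, -0.065, 0.109], [0.603, -0.061, 0.103], [0.605, -0.058, 0.097], [0.607, -0.054, 0.09], [0.608, -0.05, 0.084]] [ 0.6085 -0.0503  0.0836]
```

View pics/c1.png

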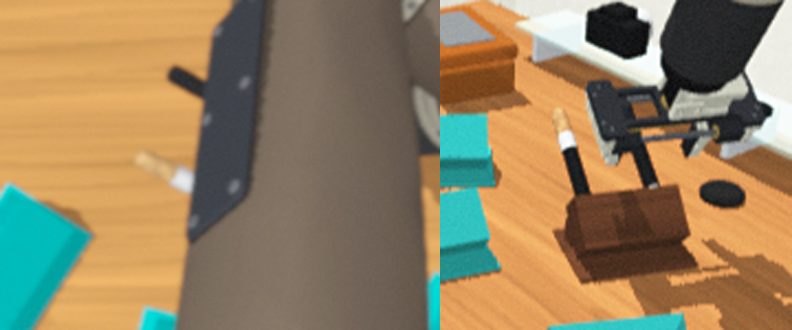

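The picture shows the jaws straddling the wrong brush cleanly. But q6 is about 0 here, so a pure 180° turn would end past its ±3.03 limit. I'll fit the arm's kinematics and find a grasp tilt or roll that allows the reversal.

```bash
cat > kin.py <<'E'
from h import *
from scipy.optimize import least_squares
D=[([-.9919,.3594,.0111,-.0003,-1.2241,-.2881],[.1934,-.6463,.2476],[3.14,-.0001,-2.851]),
([-.258,.206,.0286,-.4945,-1.3509,-.0266],[.5654,-.1532,.3015],[-3.137,.486,-1.954]),
([-.1181,.3591,-.1734,-.57,-.9823,.038],[.5976,-.0726,.1223],[3.139,.484,-1.961])]
E=lambda a,x:Ro.from_euler(a,x).as_matrix()
def fk(q,p,s4=1,s6=1):
    d1,L2,a3,L4,ly,Lt,b=p[:7]
    A=E('z',q[0]);F=A@E('y',q[1]-q[2]);W=F@E('x',s4*q[3]);R=W@E('y',-q[4])@E('y',np.pi/2)@E('z',s6*q[5]+b)
    return A@[L2*np.sin(q[1]),0,d1+L2*np.cos(q[1])]+F@[0,0,a3]+W@[L4,ly,0]+R[:,2]*Lt,R
def res(p,s4,s6):
    o=[]
    for q,x,r in D:
        P,R=fk(q,p,s4,s6);o+=list((P-x)*5)+list((Ro.from_matrix(R)*Ro.from_euler('xyz',r).inv()).as_rotvec())
    return o
def fit():
    return min((least_squares(res,[.3,.6,0,.6,.1*k,.3,b],args=(s4,s6)).__dict__|dict(s=(s4,s6)) if 0 else (lambda r:dict(cost=r.cost,x=r.x,s=(s4,s6),fun=r.fun))(least_squares(res,[.3,.6,0,.6,.1*k,.3,b],args=(s4,s6))) for s4 in(1,-1) for s6 in(1,-1) for k in(1,-1) for b in(0,1.57,-1.57,3.1)),key=lambda d:d['cost'])
LO=[-3.07,-1.43,-1.02,-3.03,-3.05,-3.03];HI=[3.07,2.12,1.25,1.67,0,3.03]
def ik(f,P,R,q0,lim=True):
    def e(q):
        p,r=fk(q,f['x'],*f['s']);return np.r_[(p-P)*5,(Ro.from_matrix(r)*Ro.from_matrix(R).inv()).as_rotvec()]
    g=least_squares(e,q0);return g.x,g.cost
E
python3 - <<'E'
from kin import *
f=fit();print(f['cost'],f['x'],f['s'],np.abs(f['fun']).max())
q0=[-.1,.4,-.2,-.57,-.98,.04];u40,_=axes(40)
for e in(20,28,34,40):
  for rho in(-30,-20,-10,0,10,20,30):
    u,n=axes(e);R=Ro.from_rotvec(np.radians(rho)*u).as_matrix()@rot(e)
    q,c=ik(f,MID-R[:,2]*.003,R,q0);print(e,rho,np.round(q,2),'%.0e'%c)
E
```

```text
1.6690874126050442e-07 [ 0.1986  0.6019 -0.0001  0.4636 -0.1918  0.3561 -1.5706] (-1, -1) 0.00029245105346396193
20 -30 [ 0.23  0.25 -0.73 -0.25  0.04 -0.45] 1e-03
20 -20 [ 0.16  0.26 -0.55 -0.33 -0.29 -0.32] 2e-27
20 -10 [ 0.08  0.32 -0.38 -0.41 -0.59 -0.19] 5e-23
20 0 [ 0.02  0.39 -0.23 -0.43 -0.85 -0.14] 7e-31
20 10 [-0.02  0.48 -0.09 -0.44 -1.08 -0.12] 1e-28
20 20 [-0.04  0.58  0.05 -0.45 -1.31 -0.11] 1e-25
20 30 [-0.06  0.68  0.19 -0.46 -1.52 -0.11] 3e-23
28 -30 [ 0.01  0.25 -0.5  -0.91 -0.23  0.3 ] 2e-24
28 -20 [-0.01  0.28 -0.43 -0.73 -0.44  0.13] 1e-19
28 -10 [-0.05  0.34 -0.32 -0.65 -0.68  0.08] 6e-29
28 0 [-0.09  0.41 -0.19 -0.6  -0.91  0.06] 7e-24
28 10 [-0.11  0.5  -0.06 -0.58 -1.13  0.04] 1e-20
28 20 [-0.12  0.59  0.07 -0.56 -1.34  0.03] 2e-30
28 30 [-0.12  0.69  0.2  -0.55 -1.54  0.01] 8e-25
34 -30 [-0.18  0.28 -0.44 -1.18 -0.41  0.64] 3e-21
34 -20 [-0.14  0.31 -0.37 -0.93 -0.56  0.38] 6e-18
34 -10 [-0.15  0.36 -0.28 -0.8  -0.76  0.26] 3e-24
34 0 [-0.17  0.43 -0.17 -0.73 -0.96  0.2 ] 8e-31
34 10 [-0.17  0.52 -0.04 -0.67 -1.17  0.16] 9e-30
34 20 [-0.17  0.61  0.08 -0.64 -1.37  0.13] 2e-26
34 30 [-0.17  0.71  0.21 -0.62 -1.57  0.1 ] 8e-22
40 -30 [-0.32  0.31 -0.43 -1.34 -0.56  0.83] 7e-22
40 -20 [-0.26  0.34 -0.35 -1.09 -0.68  0.56] 2e-27
40 -10 [-0.25  0.39 -0.25 -0.93 -0.85  0.41] 4e-20
40 0 [-0.24  0.46 -0.14 -0.83 -1.03  0.33] 2e-27
40 10 [-0.24  0.54 -0.02 -0.77 -1.22  0.27] 4e-24
40 20 [-0.23  0.63  0.1  -0.72 -1.41  0.22] 1e-21
40 30 [-0.21  0.72  0.22 -0.69 -1.6   0.19] 6e-19
```

The fit is good (residual under 0.3 mrad). At 40° tilt q6 is about +0.33, and turning +180° about tool z takes it to about -2.81, inside its range. I'll grasp at 28°, pull out, tilt to 40° in the air, then flip.

>>> arm_command:
  motion:
    - [[-0.6, -0.3, 7.6], [0, 0, 0], 1]
    - [[-0.6, -0.3, 7.6], [0, 0, 0], 1]
    - [[-0.6, -0.3, 7.6], [0, 0, 0], 1]
    - [[-0.6, -0.3, 7.6], [0, 0, 0], 1]
    - [[-0.6, -0.3, 7.6], [0, 0, 0], 1]
    - [[-0.6, -0.3, 7.6], [0, 0, 0], 1]
    - [[0, 0, 0], [0, 0, 0], 1]
    - [[0, 0, 0], [0, 0, 0], 0]
    - [[0, 0, 0], [0, 0, 0], 0]
    - [[0, 0, 0], [0, 0, 0], 0]
    - [[0, 0, 0], [0, 0, 0], 0]
    - [[0, 0, 0], [0, 0, 0], 0]
    - [[0, 0, 0], [0, 0, 0], 0]
    - [[0, 0, 0], [0, 0, 0], 0]
    - [[0, 0, 0], [0, 0, 0], 0]
  newtons: 25

```text
t: 5.78
eef_pos: [0.6096, -0.0523, 0.0866]
ee_rot: [-3.139, 0.484, -1.959]
force: [0.1, -0.3, 1.1]
width: 0.0398
```

>>> arm_command:
  motion:
    - [[0, 0, 0], [0, 0, 0], 0]
    - [[0, 0, 0], [0, 0, 0], 0]
    - [[0, 0, 0], [0, 0, 0], 0]
    - [[0, 0, 0], [0, 0, 0], 0]
    - [[0, 0, 0], [0, 0, 0], 0]
    - [[0, 0, 0], [0, 0, 0], 0]
    - [[0, 0, 0], [0, 0, 0], 0]
    - [[0, 0, 0], [0, 0, 0], 0]
  newtons: 25

```text
t: 6.45
eef_pos: [0.6097, -0.0522, 0.0865]
ee_rot: [-3.139, 0.484, -1.959]
force: [0.2, -0.1, 1.4]
width: 0.019
```

>>> arm_command:
  motion:
    - [[-6, 0, 0], [0, 0, 0], 0]
    - [[-10, 0, 0], [0, 0, 0], 0]
    - [[-10, 0, 0], [0, 0, 0], 0]
    - [[-10, 0, 0], [0, 0, 0], 0]
    - [[-10, 0, 0], [0, 0, 0], 0]
    - [[-10, 0, 0], [0, 0, 0], 0]
    - [[-10, 0, 0], [0, 0, 0], 0]
    - [[-10, 0, 0], [0, 0, 0], 0]
    - [[-6, 0, 0], [0, 0, 0], 0]

```text
t: 7.2
eef_pos: [0.6377, 0.0163, 0.1255]
ee_rot: [-3.138, 0.485, -1.958]
force: [-0.4, 0.7, -0.6]
width: 0.0194
```

```bash
python3 - <<'E'
from kin import *
f=fit();s=arm.get_state();print(s['t'],s['q'],s['eef_pos'],s['force'],s['width'])
u,n=axes(40)
C=np.array([.61,-.06,.33])
plan(C,rot(40),16)
q=s['q'];R=rot(40)
for a in range(0,181,30):
    q,c=ik(f,C,R@E('z',np.radians(a)),q);print(a,q,'%.0e'%c)
for d in(.2,.15,.1):
    q,c=ik(f,SLOT+d*u+.003*n,rot(40,True),q);print(d,SLOT+d*u+.003*n,q,'%.0e'%c)
E
```

```text
7.2 [ 0.0445  0.3678 -0.1535 -0.5626 -0.9121 -0.1127] [0.6377 0.0163 0.1255] [-0.4334  0.6949 -0.632 ] 0.019381536313035817
shift mm [ -2.8  -0.2 -13.5] turn deg [-0.   -0.76  0.01] N 16
path [[0.636, 0.013, 0.139], [0.632, 0.001, 0.178], [0.628, -0.012, 0.217], [0.622, -0.027, 0.255], [0.616, -0.043, 0.293], [0.61, -0.06, 0.33]] [ 0.61 -0.06  0.33]
0 [-0.2286  0.2134  0.0819 -0.7048 -1.3659 -0.0391] 4e-22
30 [-0.2286  0.2134  0.0819 -0.7048 -1.3659 -0.5627] 2e-31
60 [-0.2286  0.2134  0.0819 -0.7048 -1.3659 -1.0863] 3e-17
90 [-0.2286  0.2134  0.0819 -0.7048 -1.3659 -1.6099] 4e-31
120 [-0.2286  0.2134  0.0819 -0.7048 -1.3659 -2.1335] 8e-20
150 [-0.2286  0.2134  0.0819 -0.7048 -1.3659 -2.6571] 1e-18
180 [-0.2286  0.2134  0.0819 -0.7048 -1.3659 -3.1807] 6e-18
0.2 [0.634  0.0115 0.1569] [-0.1183  0.3644 -0.103  -0.7962 -1.0475 -3.0193] 6e-24
0.15 [ 0.6194 -0.0239  0.1247] [-0.1881  0.4048 -0.1245 -0.8129 -1.0489 -2.9189] 7e-22
0.1 [ 0.6048 -0.0593  0.0926] [-0.2574  0.4513 -0.1383 -0.8245 -1.0506 -2.8218] 5e-22
```

>>> arm_command:
  motion:
    - [[-2.8, -0.2, -13.5], [0, -0.76, 0], 0]
    - [[-2.8, -0.2, -13.5], [0, -0.76, 0], 0]
    - [[-2.8, -0.2, -13.5], [0, -0.76, 0], 0]
    - [[-2.8, -0.2, -13.5], [0, -0.76, 0], 0]
    - [[-2.8, -0.2, -13.5], [0, -0.76, 0], 0]
    - [[-2.8, -0.2, -13.5], [0, -0.76, 0], 0]
    - [[-2.8, -0.2, -13.5], [0, -0.76, 0], 0]
    - [[-2.8, -0.2, -13.5], [0, -0.76, 0], 0]
    - [[-2.8, -0.2, -13.5], [0, -0.76, 0], 0]
    - [[-2.8, -0.2, -13.5], [0, -0.76, 0], 0]
    - [[-2.8, -0.2, -13.5], [0, -0.76, 0], 0]
    - [[-2.8, -0.2, -13.5], [0, -0.76, 0], 0]
    - [[-2.8, -0.2, -13.5], [0, -0.76, 0], 0]
    - [[-2.8, -0.2, -13.5], [0, -0.76, 0], 0]
    - [[-2.8, -0.2, -13.5], [0, -0.76, 0], 0]
    - [[-2.8, -0.2, -13.5], [0, -0.76, 0], 0]
    - [[0, 0, 0], [0, 0, 0], 0]

```text
t: 8.62
eef_pos: [0.6091, -0.0628, 0.3316]
ee_rot: [-3.135, 0.696, -1.957]
force: [-0.4, 0.2, 0.2]
width: 0.019
```

>>> arm_command:
  motion:
    - [[0, 0, 0], [0, 0, 3], 0]
    - [[0, 0, 0], [0, 0, 5], 0]
    - [[0, 0, 0], [0, 0, 6], 0]
    - [[0, 0, 0], [0, 0, 6], 0]
    - [[0, 0, 0], [0, 0, 6], 0]
    - [[0, 0, 0], [0, 0, 6], 0]
    - [[0, 0, 0], [0, 0, 6], 0]
    - [[0, 0, 0], [0, 0, 6], 0]
    - [[0, 0, 0], [0, 0, 6], 0]
    - [[0, 0, 0], [0, 0, 6], 0]
    - [[0, 0, 0], [0, 0, 6], 0]
    - [[0, 0, 0], [0, 0, 6], 0]
    - [[0, 0, 0], [0, 0, 6], 0]
    - [[0, 0, 0], [0, 0, 6], 0]

```text
t: 9.78
eef_pos: [0.6086, -0.0609, 0.3284]
ee_rot: [2.453, 0.109, 2.883]
force: [-0.7, 0.1, -1.7]
width: 0.0194
```

>>> arm_command:
  motion:
    - [[0, 0, 0], [0, 0, 6], 0]
    - [[0, 0, 0], [0, 0, 6], 0]
    - [[0, 0, 0], [0, 0, 6], 0]
    - [[0, 0, 0], [0, 0, 6], 0]
    - [[0, 0, 0], [0, 0, 6], 0]
    - [[0, 0, 0], [0, 0, 6], 0]
    - [[0, 0, 0], [0, 0, 6], 0]
    - [[0, 0, 0], [0, 0, 6], 0]
    - [[0, 0, 0], [0, 0, 6], 0]
    - [[0, 0, 0], [0, 0, 6], 0]
    - [[0, 0, 0], [0, 0, 6], 0]
    - [[0, 0, 0], [0, 0, 6], 0]
    - [[0, 0, 0], [0, 0, 5], 0]
    - [[0, 0, 0], [0, 0, 3], 0]
    - [[0, 0, 0], [0, 0, 0], 0]

```text
t: 11.03
eef_pos: [0.6086, -0.0609, 0.3284]
ee_rot: [2.864, -0.647, 1.622]
force: [0.1, 0.4, -0.6]
width: 0.0192
```

```bash
python3 - <<'E'
from kin import *
import cv2
s=arm.get_state();print(s['t'],s['q'],s['eef_pos'],s['force'],s['width'])
u,n=axes(40);R=rot(40,True)@E('z',np.radians(-3))
plan(SLOT+.185*u+.003*n,R,14)
f=fit();print(ik(f,SLOT+.185*u+.003*n,R,s['q']))
b=arm.grab_frame('side')[:,:,::-1];cv2.imwrite('pics/s2.png',b)
a=arm.grab_frame('top')[:,:,::-1];cv2.imwrite('pics/t2.png',a)
cv2.imwrite('pics/c2.png',cv2.resize(b[60:260,270:470],None,fx=3,fy=3,interpolation=cv2.INTER_CUBIC))
E
```

```text
11.0333 [-0.2293  0.213   0.0784 -0.7031 -1.3644 -2.8299] [ 0.6086 -0.0609  0.3284] [ 0.0993  0.4184 -0.6429] 0.01924032177027684
shift mm [-4.6 -1.3 12.9] turn deg [-0.    0.01  1.21] N 14
path [[0.611, -0.057, 0.315], [0.615, -0.048, 0.29], [0.618, -0.04, 0.264], [0.621, -0.031, 0.238], [0.624, -0.022, 0.212], [0.627, -0.013, 0.186], [0.629, -0.004, 0.16]] [0.6296 0.0009 0.1472]
(array([-0.1392,  0.3758, -0.1103, -0.8017, -1.0479, -2.9365]), np.float64(1.768245534521585e-23))
```

View pics/c2.png

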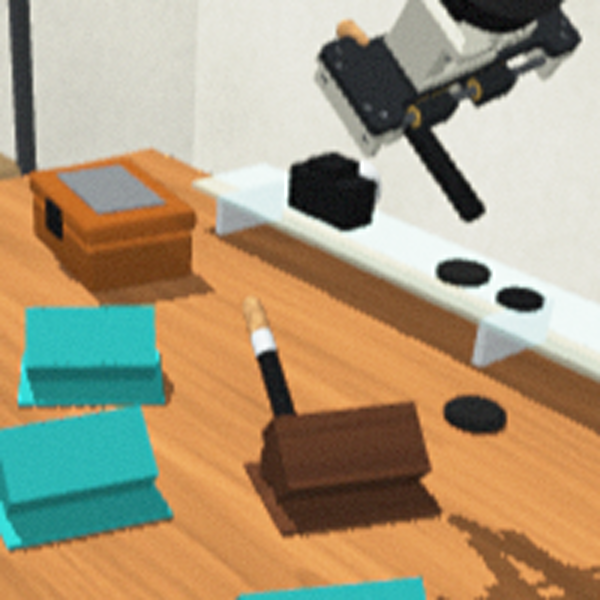

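The brush is reversed: the handle points down toward the rack, the tip is at crop (470,212), and the other brush is undisturbed. I'll check my rack estimate by projecting the block's upper-face corners while moving to the pre-insertion pose.

>>> arm_command:
  motion:
    - [[-4.6, -1.3, 12.9], [0, 0, 1.21], 0]
    - [[-4.6, -1.3, 12.9], [0, 0, 1.21], 0]
    - [[-4.6, -1.3, 12.9], [0, 0, 1.21], 0]
    - [[-4.6, -1.3, 12.9], [0, 0, 1.21], 0]
    - [[-4.6, -1.3, 12.9], [0, 0, 1.21], 0]
    - [[-4.6, -1.3, 12.9], [0, 0, 1.21], 0]
    - [[-4.6, -1.3, 12.9], [0, 0, 1.21], 0]
    - [[-4.6, -1.3, 12.9], [0, 0, 1.21], 0]
    - [[-4.6, -1.3, 12.9], [0, 0, 1.21], 0]
    - [[-4.6, -1.3, 12.9], [0, 0, 1.21], 0]
    - [[-4.6, -1.3, 12.9], [0, 0, 1.21], 0]
    - [[-4.6, -1.3, 12.9], [0, 0, 1.21], 0]
    - [[-4.6, -1.3, 12.9], [0, 0, 1.21], 0]
    - [[-4.6, -1.3, 12.9], [0, 0, 1.21], 0]
    - [[0, 0, 0], [0, 0, 0], 0]

```text
t: 12.38
eef_pos: [0.6285, 0.0012, 0.1446]
ee_rot: [3.102, -0.695, 1.247]
force: [-0.9, 0.3, -0.6]
width: 0.0188
```

```bash
python3 - <<'E'
from kin import *
import cv2
s=arm.get_state();print(s['t'],s['q'],s['eef_pos'],s['force'],s['width'])
u,n=axes(40);A=np.cross(u,n);O=SLOT-.045*A
a=cv2.imread('pics/top0.png');b=cv2.imread('pics/side0.png')
for x,zz in((-.021,.06),(-.021,-.005),(.021,.06)):
  for y in(-.066,.066):
    P=O-x*n+y*A+zz*u
    for im,nm in((a,'top'),(b,'side')):
      p=proj(nm,P)
      off,sc=((270,80),3.4) if nm=='top' else ((340,145),4.8)
      print(x,y,zz,nm,np.round((p-off)*sc+(0 if nm=='top' else np.array([408,0]))))
# held brush: predicted ends vs picture
p,r=cur();g=p+.003*r[:,2]
for d in(-.1,.1): print('end',d,proj('side',g+d*r[:,0]),proj('top',g+d*r[:,0]))
b=arm.grab_frame('side')[:,:,::-1]
cv2.imwrite('pics/c3.png',cv2.resize(b[130:240,340:470],None,fx=5,fy=5,interpolation=cv2.INTER_CUBIC))
cv2.imwrite('pics/t3.png',arm.grab_frame('top')[:,:,::-1])
E
```

```text
12.3833 [-0.1382  0.3786 -0.1122 -0.8008 -1.0466 -2.9359] [0.6285 0.0012 0.1446] [-0.8994  0.327  -0.6332] 0.018830804258058657
-0.021 -0.066 0.06 top [233. 300.]
-0.021 -0.066 0.06 side [504. 258.]
-0.021 0.066 0.06 top [306. 116.]
-0.021 0.066 0.06 side [731. 233.]
-0.021 -0.066 -0.005 top [298. 336.]
-0.021 -0.066 -0.005 side [528. 373.]
-0.021 0.066 -0.005 top [368. 159.]
-0.021 0.066 -0.005 side [759. 344.]
0.021 -0.066 0.06 top [193. 293.]
0.021 -0.066 0.06 side [485. 283.]
0.021 0.066 0.06 top [264. 114.]
0.021 0.066 0.06 side [704. 258.]
end -0.1 [396.4494 188.9864] [343.6458 116.0477]
end 0.1 [377.4868 124.768 ] [274.3989  76.2065]
```

View pics/c3.png

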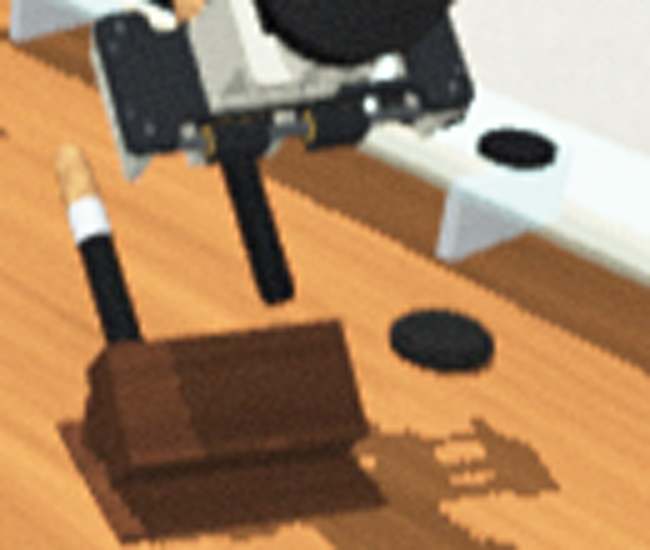

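The handle end appears at crop (280,297) against a predicted (282,295). The rack corners match within about 2 px, so I'll go on with the insertion.

```bash
python3 - <<'E'
from kin import *
u,n=axes(40)
plan(SLOT+.165*u+.003*n,rot(40,True),5)
E
```

```text
shift mm [-3.9 -0.2  0.1] turn deg [-0.01  0.02  0.64] N 5
path [[0.628, -0.003, 0.145], [0.627, -0.005, 0.142], [0.626, -0.008, 0.14], [0.625, -0.011, 0.137], [0.624, -0.013, 0.134]] [ 0.6237 -0.0132  0.1344]
```

>>> arm_command:
  motion:
    - [[-3.9, -0.2, 0], [0, 0, 0.64], 0]
    - [[-3.9, -0.2, 0], [0, 0, 0.64], 0]
    - [[-3.9, -0.2, 0], [0, 0, 0.64], 0]
    - [[-3.9, -0.2, 0], [0, 0, 0.64], 0]
    - [[-3.9, -0.2, 0], [0, 0, 0.64], 0]
    - [[-5, 0, 0], [0, 0, 0], 0]
    - [[-5, 0, 0], [0, 0, 0], 0]
    - [[-5, 0, 0], [0, 0, 0], 0]
    - [[0, 0, 0], [0, 0, 0], 0]

```text
t: 13.23
eef_pos: [0.6187, -0.0252, 0.1248]
ee_rot: [-3.141, -0.696, 1.178]
force: [-0.3, 0.1, -1.4]
width: 0.0192
```

```bash
python3 - <<'E'
from kin import *
import cv2
s=arm.get_state();print(s['t'],s['q'],s['eef_pos'],s['force'],s['moment'],s['width'])
u,n=axes(40);plan(SLOT+.103*u+.003*n,rot(40,True),10)
p,r=cur();g=p+.003*r[:,2]-SLOT;print('rack x,y,z of mid',-g@n,g@np.cross(u,n),g@u)
b=arm.grab_frame('side')[:,:,::-1]
cv2.imwrite('pics/c4.png',cv2.resize(b[130:240,340:470],None,fx=5,fy=5,interpolation=cv2.INTER_CUBIC))
E
```

```text
13.2333 [-0.1888  0.4041 -0.1249 -0.8102 -1.0492 -2.9211] [ 0.6187 -0.0252  0.1248] [-0.341   0.0534 -1.3869] [-2.3307  0.9341  0.0369] 0.019209584357278896
shift mm [-4.6  0.   0.1] turn deg [-0.    0.01 -0.01] N 10
path [[0.617, -0.028, 0.122], [0.615, -0.035, 0.116], [0.612, -0.041, 0.11], [0.61, -0.048, 0.104], [0.607, -0.054, 0.098]] [ 0.6056 -0.0572  0.0945]
rack x,y,z of mid -0.000998567288726621 -0.0001237055143292744 0.1489283653346741
```

View pics/c4.png

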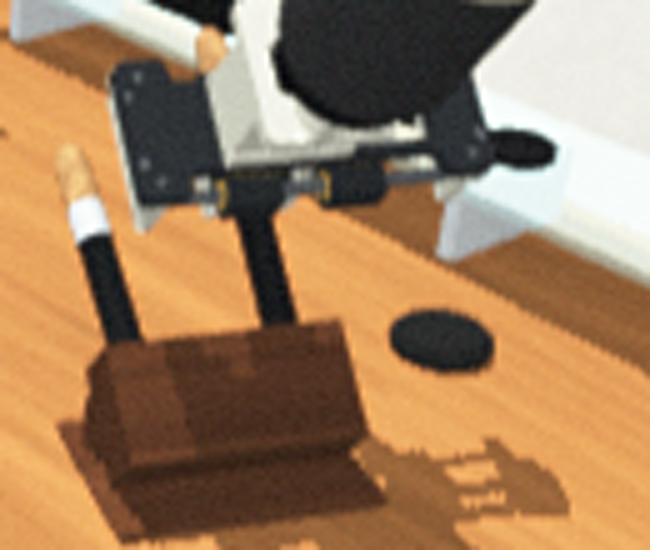

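The handle is passing behind the mouth edge at crop (280,322) with no contact force. Pushing on.

>>> arm_command:
  motion:
    - [[-5, 0, 0], [0, 0, 0], 0]
    - [[-5, 0, 0], [0, 0, 0], 0]
    - [[-5, 0, 0], [0, 0, 0], 0]
    - [[-5, 0, 0], [0, 0, 0], 0]

```text
t: 13.62
eef_pos: [0.6133, -0.0389, 0.1126]
ee_rot: [3.141, -0.696, 1.18]
force: [0.5, -0.0, -0.5]
width: 0.0191
```

>>> arm_command:
  motion:
    - [[-5, 0, 0], [0, 0, 0], 0]
    - [[-5, 0, 0], [0, 0, 0], 0]
    - [[-5, 0, 0], [0, 0, 0], 0]
    - [[-4, 0, 0], [0, 0, 0], 0]
    - [[-3, 0, 0], [0, 0, 0], 0]
    - [[0, 0, 0], [0, 0, 0], 0]

```text
t: 14.12
eef_pos: [0.6067, -0.0547, 0.0983]
ee_rot: [-3.141, -0.696, 1.179]
force: [0.4, -0.5, -1.0]
width: 0.0191
```

```bash
python3 - <<'E'
from kin import *
s=arm.get_state();print(s['t'],s['q'],s['eef_pos'],s['force'],s['moment'],s['width'])
u,n=axes(40);p,r=cur();g=p+.003*r[:,2]-SLOT;print('rack x,y,z of mid',-g@n,g@np.cross(u,n),g@u)
E
```

```text
14.1167 [-0.2467  0.4422 -0.1366 -0.8203 -1.0506 -2.8397] [ 0.6067 -0.0547  0.0983] [ 0.3806 -0.459  -0.9742] [-2.2188  0.9881  0.0281] 0.019107979702498824
rack x,y,z of mid -0.0011726370082695582 2.6545123252479824e-05 0.10750438407797179
```

>>> arm_command:
  motion:
    - [[-2, 0, 0], [0, 0, 0], 0]
    - [[-2, 0, 0], [0, 0, 0], 0]
    - [[-1.5, 0, 0], [0, 0, 0], 0]
    - [[0, 0, 0], [0, 0, 0], 0]

```text
t: 14.45
eef_pos: [0.6053, -0.0582, 0.0952]
ee_rot: [3.141, -0.696, 1.18]
force: [-0.5, 0.5, -0.8]
width: 0.0194
```

>>> arm_command:
  motion:
    - [[-1.5, 0, 0], [0, 0, 0], 0]
    - [[-1, 0, 0], [0, 0, 0], 0]
    - [[0, 0, 0], [0, 0, 0], 0]

```text
t: 14.7
eef_pos: [0.6052, -0.0592, 0.0943]
ee_rot: [3.14, -0.698, 1.181]
force: [1.2, 3.3, 2.9]
width: 0.0194
```

Contact of about 4 N along the slot axis means the handle end is on the floor. I'll release and back off.

>>> arm_command:
  motion:
    - [[0, 0, 0], [0, 0, 0], 0.9]
    - [[0, 0, 0], [0, 0, 0], 0.9]
    - [[0, 0, 0], [0, 0, 0], 0.9]
    - [[0, 0, 0], [0, 0, 0], 0.9]
    - [[0, 0, 0], [0, 0, 0], 0.9]
    - [[0, 0, 0], [0, 0, 0], 0.9]
    - [[0, 0, 0], [0, 0, 0], 0.9]
    - [[0, 0, 0], [0, 0, 0], 0.9]
    - [[0, 0, 0], [0, 0, 0], 0.9]
    - [[0, 0, 0], [0, 0, 0], 0.9]
    - [[0, 0, 0], [0, 0, 0], 0.9]
    - [[0, 0, 0], [0, 0, 0], 0.9]
    - [[0, 0, 0], [0, 0, 0], 0.9]
    - [[0, 0, 0], [0, 0, 0], 0.9]
    - [[0, 0, 0], [0, 0, 0], 0.9]
    - [[0, 0, 0], [0, 0, 0], 0.9]
    - [[0, 0, 0], [0, 0, 0], 0.9]

```text
t: 16.12
eef_pos: [0.6047, -0.0599, 0.0938]
ee_rot: [3.141, -0.696, 1.18]
force: [-0.0, 0.1, 0.1]
width: 0.0788
```

>>> arm_command:
  motion:
    - [[0, 0, -8], [0, 0, 0], 0.9]
    - [[0, 0, -12], [0, 0, 0], 0.9]
    - [[0, 0, -15], [0, 0, 0], 0.9]
    - [[0, 0, -15], [0, 0, 0], 0.9]
    - [[0, 0, -15], [0, 0, 0], 0.9]
    - [[0, 0, -15], [0, 0, 0], 0.9]
    - [[0, 0, -15], [0, 0, 0], 0.9]
    - [[0, 0, -15], [0, 0, 0], 0.9]
    - [[0, 0, -15], [0, 0, 0], 0.9]
    - [[0, 0, -15], [0, 0, 0], 0.9]
    - [[0, 0, -15], [0, 0, 0], 0.9]
    - [[0, 0, -15], [0, 0, 0], 0.9]
    - [[0, 0, -15], [0, 0, 0], 0.9]
    - [[0, 0, -15], [0, 0, 0], 0.9]
    - [[0, 0, 0], [0, 0, 0], 0.9]
    - [[0, 0, 0], [0, 0, 0], 0.9]

```text
t: 17.45
eef_pos: [0.5557, -0.1794, 0.2484]
ee_rot: [3.138, -0.696, 1.18]
force: [0.0, -0.7, -0.5]
width: 0.0791
```

```bash
python3 - <<'E'
from kin import *
import cv2
s=arm.get_state();print(s['t'],s['eef_pos'],s['force'],s['width'])
b=arm.grab_frame('side')[:,:,::-1];a=arm.grab_frame('top')[:,:,::-1]
a,b=[cv2.resize(i,(390,390),interpolation=cv2.INTER_CUBIC) for i in(a[60:190,260:390],b[135:250,340:455])]
cv2.imwrite('pics/c5.png',np.hstack([a,b]))
E
```

```text
17.45 [ 0.5557 -0.1794  0.2484] [ 0.0356 -0.6708 -0.4567] 0.07914416056125098
```

View pics/c5.png

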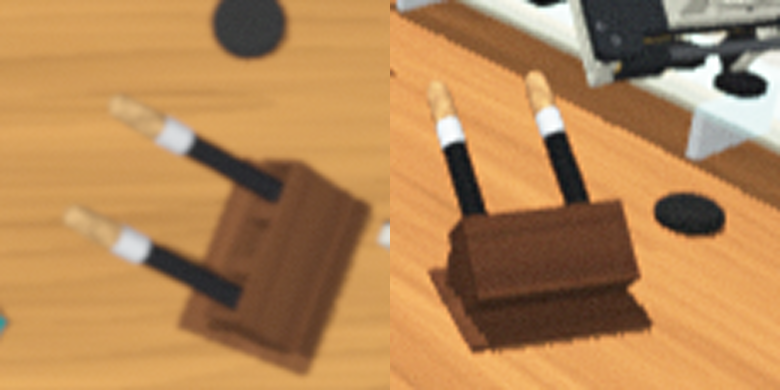

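Both brushes now stand bristles-out and parallel. The moved brush's tip is at top (298,94) and side (383,157), against the old handle end at (298,92.5) and (383,156), so it is fully home. The other brush's tip is still at top (283,131). Handing in.

```bash
python3 -c "
from station import arm
print(arm.job_done(),arm.get_state()['t'])"
```

```text
the job is handed in; nothing more can be done
the job is handed in; nothing more can be done
```

The wrong brush is back in its own slot, handle-down and bristles out, and I handed the job in at about 17.5 s. I gripped it at mid length, pulled it out 82 mm, lifted it clear of the other brush, turned it end for end, and slid it in until it touched the slot floor (about 4 N). Then I released it and backed the gripper well clear.

**Last checks:** in the final pictures the brush's upper tip is within about 2 px (a few mm) of where the handle end was at the start. It lies parallel to the other brush, whose tip has not visibly moved. The wrist showed under 1 N, so nothing was being touched.

**Disagreements:**
- **Brush angle:** my first measurement put it at 26° above level rather than the stated 28°.
- **Rack corners:** a few of the projected corners were about 2–5 px off the picture.
- **Moment reading:** about 2.4 N m showed during insertion with almost no force. I did not look into it.

None of these affected the fit.

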